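Lock the medicine box and hold its key tag on the tilted reader

TASK

Lock the medicine box: slide the bolt on its lid fully home into the brass keeper, then pick up the orange key tag by its black fin and hold its flat underside flush and centred on the tilted reader pad, pushing gently so that the sprung pad gives by some 5 mm (it has 12) but never hits its bottom stop. Finish while still gripping the tag and pressing it there; do not let go. Do not shift the reader's tilt or the medicine box's neighbours (tumbler, saucer, pill organizer, travel mug).

Things in the scene. Friction and masses are not known exactly. Their poses are not given: they have to be found in the camera images.
- med_box: White medicine box fixed to the counter, 200 (x) x 320 (y) x 70 mm tall. Origin: centre of its underside; x points away from the robot's side, y to its left, z up. Blue lid (shut) on its left half (+y) carries the bolt; the tilting reader stands on the right half (-y), its centre 80 mm to -y of the box's origin.
- bolt (a joint): Steel barrel bolt on the blue lid, sliding along the box's -y direction (towards the brass keeper). Value in m: 0 fully drawn back, 0.045 fully home in the keeper (end stop). About 2 N of friction; stays where it is left.
- bolt_grip (a point): Grip point on the bolt's upright round steel knob (12 mm diameter), 14 mm below the knob's top; it moves with the bolt. 116 mm above the counter. Guides, bolt and keeper below reach to at most 96 mm above the counter. Axes as the box's.
- head (a joint): Tilt of the grey reader head, rad above level (0.15 to 0.5). Its hinge line runs along the box's y at the head's near (-x) lower edge; the far side is raised, so the pad faces up and back towards the box's near side. Stiff friction hinge (about 4 N m): it keeps its angle under a light push.
- head_edge (a point): Middle of the upper (far) edge of the grey reader head, 90 mm up the slope from the hinge; it does not move with the sprung pad.
- pad_face (a point): Centre of the face of the black square reader pad, 80 x 80 mm, white border and green centre dot. z is the face's outward normal (up, and towards the near side of the box), x points up the slope, y along the hinge line (box's y). It moves with the pad.
- pad (a joint): How far the sprung pad is pushed in along its own normal, m: about 0.001 under its own weight, 0.012 at its bottom stop. Spring 0.8 N per mm.
- tag: Orange key tag, loose, lying flat: plate 70 (x) x 50 (y) x 6 mm with a black upright fin 36 (x) x 12 (y) mm on its middle, rising to 48 mm above the underside; about 50 to 100 g. Origin: centre of the flat underside; z points out along the fin.
- tag_grip (a point): Grip point in the middle of the tag's fin, 30 mm above the underside (18 mm below the fin's top). Pinch across the 12 mm thickness (tag's y).
- tumbler: Clear glass tumbler, 72 mm across, 100 mm tall; bystander. Origin: centre of underside.
- saucer: White ceramic saucer, 144 mm across, 20 mm tall; bystander. Origin: centre of underside.
- organizer: White plastic pill organizer with seven flip lids, 36 x 160 x 25 mm; bystander. Origin: centre of underside.
- mug: Aluminium travel mug with black press button lid, 76 mm across, 174 mm tall; bystander. Origin: centre of underside.
Not all that is in view belongs to the job. Several things look just like the tag: the one meant starts nearest to the robot's base.

How it is judged:
By the outcome, as a careful person would: the job done as asked, in the order asked, and still so for the second after the job is handed in, while the arm keeps its last pose, push and grip.
It also fails if it takes over 59 s, if anything falls off the work surface, if the arm or the gripper's body presses on something with over 40 N, if the wrist force passes 120 N, or if a joint passes its speed limit or range.

ROBOT

A 6-joint arm with a two-finger parallel gripper is mounted at the origin on the work surface. World frame = base frame: x ahead of the robot, y to its left, z up, the work surface at z = 0. Lengths are in m, angles in rad, forces in N, time in s.
With the tool pointing down it reaches from about 0.325 to 0.9 m from the base axis. Payload 6.1 kg.
Tool frame: the origin (TCP) lies midway between the tips of the shut fingers; the grasp point (between the pads) lies 19 mm behind it; x points along the fingers, y is the direction in which the jaws open and shut, and the axes are right-handed (so a half turn about x gives the same grasp; the last joint's range is limited). The gripper opens to 85 mm and grips with 20 to 120 N. Pads are 22 mm wide; open, the fingers measure 114 mm over their backs; the gripper's body (76 mm by 85 mm) begins 54 mm behind the grasp point. The pads swing forward as they close: fully open they stand 13 mm farther back than shut.
Start: joints at [1.167, 0.22, 1.526, -0, 1.395, -0.126], TCP at [0.171, 0.601, 0.231] pointing down, gripper open.
Joint ranges: [-2.98, 2.98], [-0.91, 2.08], [0.09, 2.57], [-1.24, 4.39], [0.2, 2.65], [-2.68, 2.68]. Speed limits (rad/s): [2.57, 2.57, 3.01, 3.14, 3.14, 3.14].

INTERFACE

Orientations are given as [roll, pitch, yaw] about the fixed x, y, z axes, in that order (R = Rz(yaw) Ry(pitch) Rx(roll)).
In Python, from plant import movep, move_l, set_joints, gripper_to, hold, inverse_kinematics, observe, get_image, get_calibration, Unreachable, job_done gives the robot as it stands. Calls block until the motion is done:
- movep(position, orientation): joint-space move of the TCP to a pose.
- move_l(position, feed=0.15, rotation=None, max_force=None): straight line of the TCP; rotation=None keeps the orientation; feed is the mean speed in m/s. With max_force (N) it stops when the force on the tool has changed by that much, and returns True; else False.
- set_joints(angles): joint-space move.
- gripper_to(opening, f_grip=None): finger opening in m; f_grip is the grip in N (None keeps the last); returns when the fingers have stopped.
- hold(seconds).
- inverse_kinematics(position, orientation): joint angles nearest the present ones, or None.
- observe(): the state.
- get_image(name): name is "scene" or "side" or "wrist"; returns (picture, depth): 480x640x3 uint8, red, green, blue; 480x640 float32, m along the optical axis (not along the pixel's ray), 0 where there is no reading.
- get_calibration(name): a dict with "intrinsics" (3x3 intrinsics, pixels), "world_from_camera" (4x4, takes a point from camera to world coordinates). Camera axes: x right, y down, z forward; pixel columns grow to the right and rows downward; lengths in m; the calibration is good to about 2 mm. A picture is of the moment at which its call begins: read the wrist's pose just before it. get_calibration takes no time and is no camera call; for the wrist camera it gives the pose at the moment of the call.
A pose or a line that the arm cannot do raises Unreachable and nothing moves.
- job_done(): hands the job in, once; it reports no verdict.
The state is a dict: "time_s": time; "q": joint angles; "joint_velocities": joint speeds; "joint_torque": joint torques, N m; "eef_pos": TCP position; "tcp_rot": TCP orientation; "ft_force": force on the tool from outside, world axes, zero at the start; "torque": the same for the moment, N m; "opening": finger opening in m.
Only numpy, scipy, OpenCV 4.12 (cv2) and the standard library are available. Lean on these libraries where they do the work, as an engineer would, in place of code of your own. Each camera call takes 0.05 s, during which the arm holds its last target.

## Working session

There is one attempt and no reset: what is moved stays moved. The work goes in short steps, each a Python script; the robot and the scene stay as the last script left them, time stands still between calls to the robot, and variables do not carry over. Pictures are saved under pics/ and viewed, and the job is handed in when it is done.

```bash
ls; mkdir -p pics
python3 - <<'E'
from plant import *
import cv2,numpy as np
o=observe();print(o)
for n in("scene","side","wrist"):
    c=get_calibration(n);print(n,np.round(c["intrinsics"],1).tolist(),np.round(c["world_from_camera"],4).tolist())
    im,d=get_image(n);cv2.imwrite(f"pics/{n}0.png",im[:,:,::-1]);np.savez(f"{n}0.npz",im=im,d=d,K=c["intrinsics"],T=c["world_from_camera"])
E
```

```text
pics
{'time_s': 0.0, 'q': array([ 1.16690339e+00,  2.21246850e-01,  1.52760717e+00,  4.37278432e-05,
        1.39470927e+00, -1.26087609e-01]), 'joint_velocities': array([ 0.00024024, -0.00133423, -0.00012673, -0.00099063,  0.00093068,
        0.00190556]), 'joint_torque': array([ 2.13776053e-03, -4.96901751e+01, -3.89395595e+01,  9.34050013e-05,
        1.12286952e-02,  8.63298851e-06]), 'eef_pos': array([0.17114602, 0.60048103, 0.2301885 ]), 'tcp_rot': array([-1.71871939,  1.56882522, -1.99653242]), 'ft_force': array([0.68463903, 0.05404705, 0.25273269]), 'torque': array([ 0.03978239, -0.02261071,  0.0239033 ]), 'opening': 0.08557529433142776}
scene [[443.1, 0.0, 321.0], [0.0, 443.1, 243.6], [0.0, 0.0, 1.0]] [[-0.7079, 0.4793, -0.5187, 1.2218], [0.7062, 0.4685, -0.5308, 0.6593], [-0.0114, -0.7421, -0.6702, 0.9267], [0.0, 0.0, 0.0, 1.0]]
side [[469.8, 0.0, 321.1], [0.0, 469.8, 239.7], [0.0, 0.0, 1.0]] [[0.7952, -0.3999, 0.4558, 0.0007], [-0.606, -0.5506, 0.5742, -0.7354], [0.0213, -0.7328, -0.6801, 0.9519], [0.0, 0.0, 0.0, 1.0]]
wrist [[400.2, 0.0, 321.0], [0.0, 400.2, 243.2], [0.0, 0.0, 1.0]] [[0.2746, 0.9288, 0.2489, 0.1069], [0.9616, -0.2647, -0.0731, 0.619], [-0.002, 0.2595, -0.9658, 0.3725], [0.0, 0.0, 0.0, 1.0]]
```

View pics/scene0.png

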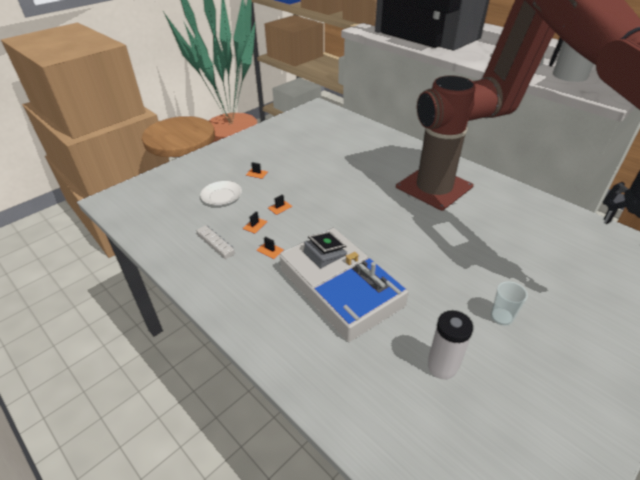

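View pics/side0.png

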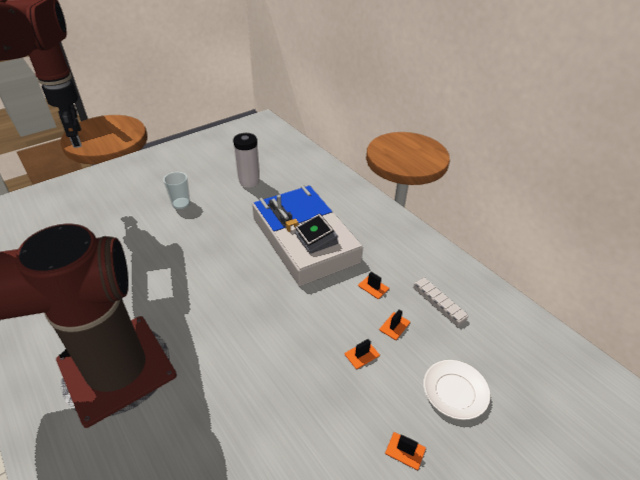

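View pics/wrist0.png

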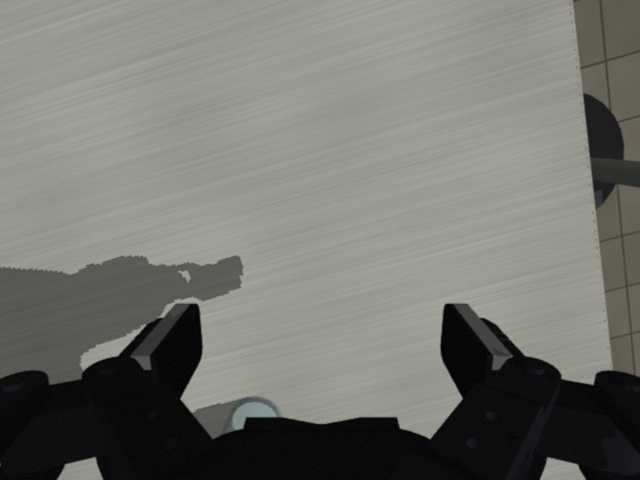

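The scene view shows the box with blue lid (≈345,285), the reader at (325,243), the bolt at (372,270) and four orange tags. In the side view the tags are at (374,284), (395,323), (362,353) and (406,450). Next I locate them all.

```bash
cat > h.py <<'E'
import numpy as np,cv2
def load(n):
    z=np.load(n+".npz");return z["im"],z["d"],z["K"],z["T"]
def ray(K,T,uv):
    uv=np.atleast_2d(uv).astype(float)
    d=np.c_[uv,np.ones(len(uv))]@np.linalg.inv(K).T
    return T[:3,3],d@T[:3,:3].T
def onz(K,T,uv,z):
    o,d=ray(K,T,uv);return o+d*((z-o[2])/d[:,2:3])
def cloud(K,T,d):
    v,u=np.nonzero(d>0);o,r=ray(K,T,np.c_[u,v]);return np.c_[u,v],o+r*d[v,u][:,None]
def project(K,T,P):
    p=(np.atleast_2d(P)-T[:3,3])@T[:3,:3]@K.T;return p[:,:2]/p[:,2:]
def tri(obs):
    A=np.zeros((3,3));b=np.zeros(3)
    for K,T,uv in obs:
        o,d=ray(K,T,uv);d=d[0]/np.linalg.norm(d[0]);M=np.eye(3)-np.outer(d,d);A+=M;b+=M@o
    return np.linalg.solve(A,b)
def orange(im):
    h=cv2.cvtColor(im,cv2.COLOR_RGB2HSV);return cv2.inRange(h,(5,200,130),(16,255,255))
def blue(im):
    h=cv2.cvtColor(im,cv2.COLOR_RGB2HSV);return cv2.inRange(h,(105,150,60),(125,255,255))
def green(im):
    h=cv2.cvtColor(im,cv2.COLOR_RGB2HSV);return cv2.inRange(h,(50,120,60),(80,255,255))
E
python3 - <<'E'
from h import *
for n in("scene0","side0"):
    im,d,K,T=load(n)
    print(n)
    for nm,f,z in(("or",orange,.005),("blue",blue,.072),("green",green,.11)):
        c,_=cv2.findContours(f(im),0,2)
        for k in c:
            if cv2.contourArea(k)<(6 if nm!="or" else 25):continue
            m=np.zeros(im.shape[:2],np.uint8);cv2.drawContours(m,[k],-1,1,-1)
            m&=(f(im)>0).astype(np.uint8)
            uv,P=cloud(K,T,d*m)
            rect=cv2.minAreaRect(onz(K,T,k[:,0,:],z)[:,:2].astype(np.float32))
            print(nm,uv.mean(0).round(1),"depth med",np.median(P,0).round(4),"rect",np.round(rect[0],4),np.round(rect[1],4),round(rect[2],1),"dist",np.linalg.norm(rect[0]).round(3))
    im3=cv2.resize(im[170:350,180:500] if n[1]=='c' else im[170:370,220:480],None,fx=2.5 if n[1]=='c' else 3,fy=2.5 if n[1]=='c' else 3,interpolation=cv2.INTER_CUBIC)
    cv2.imwrite(f"pics/{n}z.png",im3[:,:,::-1])
E
```

```text
scene0
blue [352.6 294.1] depth med [0.6376 0.1737 0.0697] rect [0.6264 0.1739] [0.1381 0.1558] 81.2 dist 0.65
blue [386.8 277.2] depth med [0.5302 0.1939 0.0696] rect [0.5364 0.2048] [0.103  0.0232] 81.4 dist 0.574
blue [368.6 262.7] depth med [0.522  0.1305 0.0695] rect [0.5256 0.1337] [0.0277 0.011 ] 40.7 dist 0.542
blue [288.8   0.7] depth med [-0.8217 -1.6868  0.1893] rect [-1.1468 -2.0707] [0.0556 0.1409] 42.3 dist 2.367
green [326.9 240.2] depth med [0.5721 0.0177 0.1146] rect [0.5673 0.0136] [0.0167 0.0167] 44.3 dist 0.568
side0
or [404.5 452.8] depth med [ 0.3877 -0.5366  0.0067] rect [ 0.3954 -0.5289] [0.0477 0.0674] 25.7 dist 0.66
or [361.1 356.9] depth med [ 0.4607 -0.316   0.007 ] rect [ 0.4725 -0.3065] [0.0475 0.067 ] 86.0 dist 0.563
or [393.9 327.5] depth med [ 0.5832 -0.2997  0.0069] rect [ 0.5921 -0.2924] [0.0676 0.047 ] 15.3 dist 0.66
or [372.9 288.7] depth med [ 0.6263 -0.1772  0.0068] rect [ 0.6353 -0.1651] [0.0467 0.067 ] 11.4 dist 0.656
blue [269.4 216.4] depth med [0.5295 0.1736 0.0718] rect [0.5326 0.1841] [0.1428 0.0347] 81.5 dist 0.564
blue [269.3 199.2] depth med [0.568  0.2437 0.0718] rect [0.5758 0.2381] [0.0265 0.0401] 76.9 dist 0.623
blue [303.2 204.1] depth med [0.6422 0.1643 0.0716] rect [0.6424 0.1677] [0.1438 0.1176] 81.4 dist 0.664
green [313.6 228.2] depth med [0.572  0.0187 0.1157] rect [0.5765 0.0245] [0.0246 0.019 ] 53.7 dist 0.577
```

```bash
ls pics
```

```text
scene0.png
scene0z.png
side0.png
side0z.png
wrist0.png
```

View pics/scene0z.png

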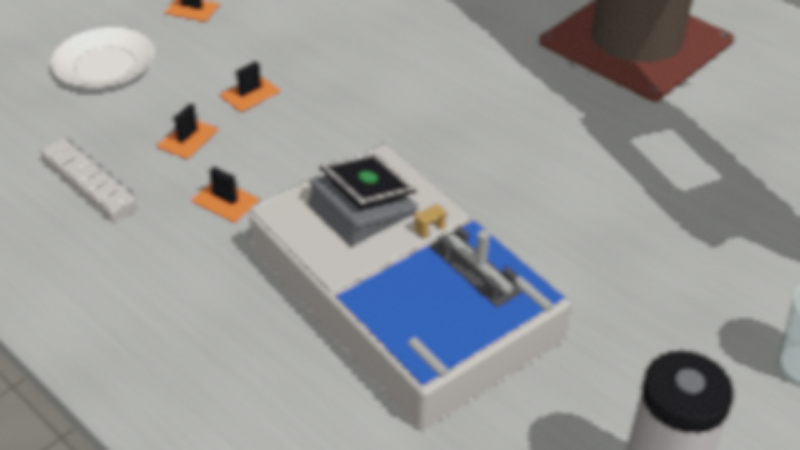

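View pics/side0z.png

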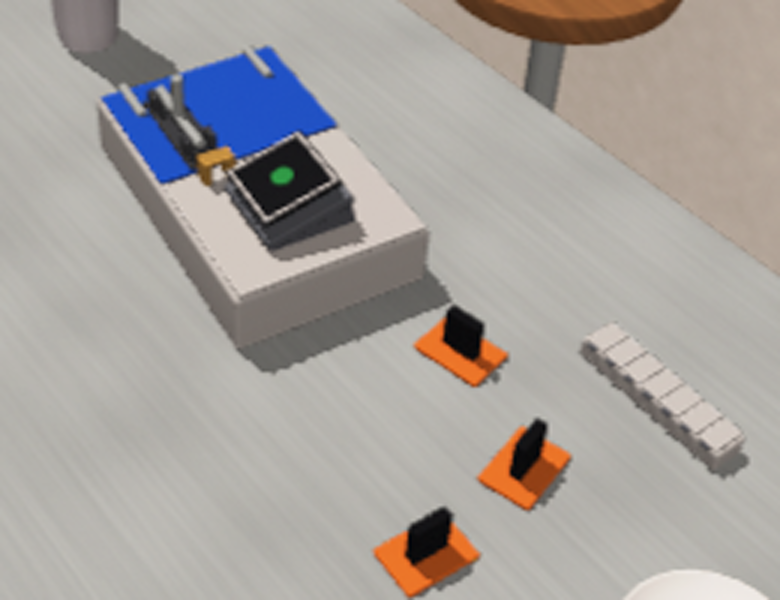

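Both zooms show the knob near scene (373,268), drawn back on the +y side of the brass keeper. I'll get a closer wrist view over the box.

```bash
cat >> h.py <<'E'
from scipy.spatial.transform import Rotation as R
def rpy(xa,ya):
    xa=np.array(xa,float);xa/=np.linalg.norm(xa);ya=np.array(ya,float);ya-=xa*(xa@ya);ya/=np.linalg.norm(ya)
    return R.from_matrix(np.c_[xa,ya,np.cross(xa,ya)]).as_euler('xyz')
E
python3 - <<'E' 2>&1 | grep -v UserW
from plant import *
from h import *
o=observe();print(R.from_euler('xyz',o["tcp_rot"]).as_matrix().round(3).tolist())
a=np.radians(-8.6);bx=np.array([np.cos(a),np.sin(a),0]);by=np.array([-np.sin(a),np.cos(a),0])
for s in(1,-1):
    for y in(bx,by):
        q=inverse_kinematics([.53,.1,.33],rpy([0,0,-1],s*y));print(s,y.round(2),q)
E
```

```text
[[-0.001, 0.274, 0.962], [-0.001, 0.962, -0.274], [-1.0, -0.002, -0.0]]
1 [ 0.99 -0.15  0.  ] [ 0.04023551 -0.03275631  1.61484107  0.          1.5595079   0.19033382]
1 [0.15 0.99 0.  ] [ 4.02355083e-02 -3.27563127e-02  1.61484107e+00 -4.44089210e-16
  1.55950790e+00 -1.38046250e+00]
-1 [ 0.99 -0.15  0.  ] None
-1 [0.15 0.99 0.  ] [ 4.02355083e-02 -3.27563127e-02  1.61484107e+00 -4.44089210e-16
  1.55950790e+00  1.76113015e+00]
```

```bash
cat >> h.py <<'E'
def snap(n,tag):
    from plant import get_image,get_calibration
    c=get_calibration(n);im,d=get_image(n)
    cv2.imwrite(f"pics/{tag}.png",im[:,:,::-1]);np.savez(f"{tag}.npz",im=im,d=d,K=c["intrinsics"],T=c["world_from_camera"])
E
python3 - <<'E' 2>&1 | grep -v UserW
from plant import *
from h import *
a=np.radians(-8.6);bx=np.array([np.cos(a),np.sin(a),0])
movep([.54,.13,.34],rpy([0,0,-1],bx));print(observe()["time_s"]);hold(.2);snap("wrist","w1")
im,d,K,T=load("w1");b=blue(im);ys,xs=np.nonzero(b);print(xs.min(),xs.max(),ys.min(),ys.max())
E
```

```text
2.325
288 484 70 218
```

View pics/w1.png

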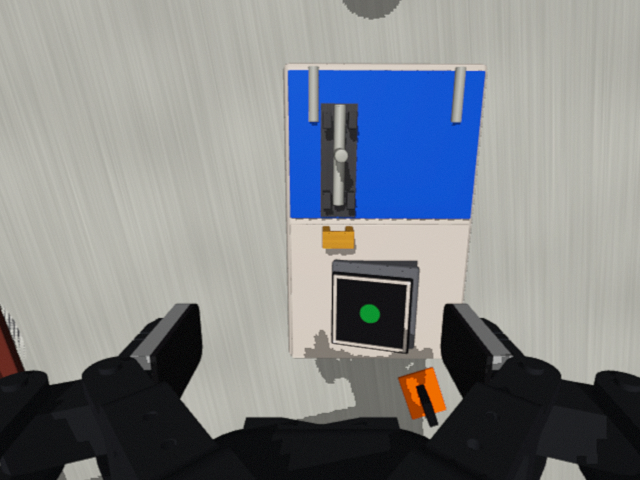

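The wrist view shows the knob at (341,156), the keeper at (338,238), the pad with its green dot at (370,314), and the box outline between columns 286 and 486. Now I compute the poses.

```bash
cat > an.py <<'E'
from h import *
im,d,K,T=load("w1")
uv,P=cloud(K,T,d);Z=np.full(d.shape+(3,),np.nan);Z[uv[:,1],uv[:,0]]=P
# box top mask
m=((Z[...,2]>.060)&(Z[...,2]<.08)).astype(np.uint8)
m[:, :270]=0;m[:,500:]=0;m[350:]=0
# edges of the box top: left & right columns per row, top row
L=[];Rr=[];
for r in range(75,345):
    c=np.nonzero(m[r])[0]
    if len(c)>50: L.append([c[0]-.5,r]);Rr.append([c[-1]+.5,r])
def line(p):
    p=np.array(p,np.float32);vx,vy,x0,y0=cv2.fitLine(p,cv2.DIST_HUBER,0,.01,.01).ravel();return np.array([vx,vy]),np.array([x0,y0])
for e in(L,Rr):
    w=onz(K,T,e,.07)[:,:2];v,p=line(w);v*=np.sign(v[1]);n=np.array([v[1],-v[0]]);print("edge yaw",np.degrees(np.arctan2(-v[0],v[1])).round(2),"offset",(n@p).round(4))
kz=(Z[...,2]>.122)&(Z[...,2]<.14);kz[:, :310]=0;kz[:,370:]=0;kz[:130]=0;kz[190:]=0
v_,u_=np.nonzero(kz);print("knob",len(u_),u_.mean(),v_.mean(),np.nanmedian(Z[kz],0).round(4),"onz .130",onz(K,T,[u_.mean(),v_.mean()],.130).round(4))
print("edges x",u_.min(),u_.max(),v_.min(),v_.max())
# pad plane
pm=np.zeros(d.shape,bool);pm[285:342,342:403]=1;pm&=~np.isnan(Z[...,2])
Q=Z[pm];c=Q.mean(0);_,s,V=np.linalg.svd(Q-c);n=V[2]*np.sign(V[2,2]);
print("pad n",n.round(4),"tilt",np.arccos(n[2]).round(4),"dirn",np.degrees(np.arctan2(n[1],n[0])).round(1),"rms",(s[2]/len(Q)**.5).round(5))
g=green(im);gy,gx=np.nonzero(g);o,r=ray(K,T,[gx.mean(),gy.mean()]);D=o+r[0]*((c-o)@n/(r[0]@n));print("dot",gx.mean(),gy.mean(),D.round(4))
# scene/side dot triangulation
ob=[(K,T,[gx.mean(),gy.mean()])]
for nm in("scene0","side0"):
    i2,d2,K2,T2=load(nm);y,x=np.nonzero(green(i2)[200:270]);x=x;y=y+200
    k=(x>290)&(x<350);ob.append((K2,T2,[x[k].mean(),y[k].mean()]))
print("tri all",tri(ob).round(4),"tri sc/si",tri(ob[1:]).round(4),"tri w/side",tri([ob[0],ob[2]]).round(4))
# border outer
w=cv2.inRange(cv2.cvtColor(im,cv2.COLOR_RGB2HSV),(0,0,150),(180,60,255))
E
python3 an.py
```

```text
edge yaw -8.74 offset 0.4757
edge yaw -8.88 offset 0.6699
knob 152 341.2368421052632 155.65131578947367 [0.5629 0.1765 0.1293] onz .130 [[0.5628 0.1766 0.13  ]]
edges x 335 348 149 162
pad n [-0.2579  0.0394  0.9654] tilt 0.2639 dirn 171.3 rms 0.00074
dot 369.40445859872614 313.1751592356688 [0.5704 0.0188 0.1138]
tri all [0.5716 0.0187 0.1151] tri sc/si [0.5724 0.0186 0.1154] tri w/side [0.5712 0.019  0.1153]
```

```bash
cat > b.py <<'E'
from h import *
a=np.radians(-8.72);bx=np.array([np.cos(a),np.sin(a),0]);by=np.array([-np.sin(a),np.cos(a),0])
knob=np.array([.5629,.1766,0]);dot=np.array([.5712,.0188,.1148])
down=rpy([0,0,-1],bx)
E
python3 - <<'E' 2>&1 | grep -v UserW
from plant import *
from b import *
gripper_to(.045,30)
movep(knob+[0,0,.17],down)
print(move_l(knob+[0,0,.101],feed=.1,max_force=15));o=observe();print(o["eef_pos"],o["ft_force"])
gripper_to(0,30);o=observe();print(o["opening"],o["ft_force"],o["time_s"])
p=o["eef_pos"]
f=move_l(p-by*.050,feed=.05,max_force=14);o=observe();print(f,((o["eef_pos"]-p)@by).round(4),((o["eef_pos"]-p)@bx).round(4),o["ft_force"],o["time_s"])
snap("scene","s2")
E
```

```text
False
[0.56350342 0.17667244 0.10174329] [ 0.11563524  0.39034921 -1.01410524]
0.01086915378225341 [ 3.66149284 -0.78097584  1.12792758] 5.025
True -0.0348 0.0 [0.87162098 4.76459445 2.49106655] 5.7417
```

```bash
python3 - <<'E' 2>&1 | grep -v UserW
from plant import *
from b import *
o=observe();p=o["eef_pos"]
print(p,o["ft_force"],((p[:2]-knob[:2])@by[:2]).round(4))
f=move_l(p-by*.015,feed=.04,max_force=16);o=observe();print(f,((o["eef_pos"]-p)@by).round(4),o["ft_force"],o["opening"],o["time_s"])
hold(.1);print(observe()["ft_force"])
snap("scene","s3");snap("wrist","w3")
im=load("s3")[0];cv2.imwrite("pics/s3z.png",cv2.resize(im[200:340,260:440],None,fx=4,fy=4,interpolation=2)[:,:,::-1])
E
```

```text
[0.55872525 0.14219465 0.10195629] [-0.05532878  4.09054335  1.9367252 ] -0.0346
True 0.0001 [0.64086784 4.05084258 2.10902473] 0.01117809403494988 6.025
[0.53753908 2.96071856 1.8384457 ]
```

View pics/s3z.png

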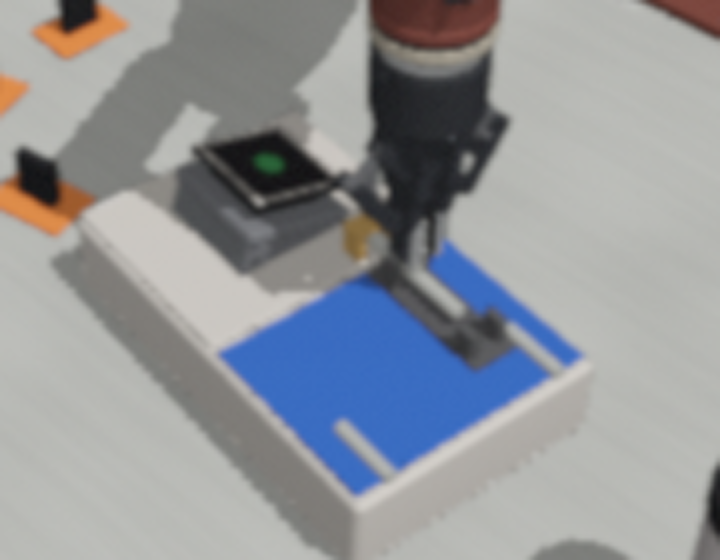

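View pics/w3.png

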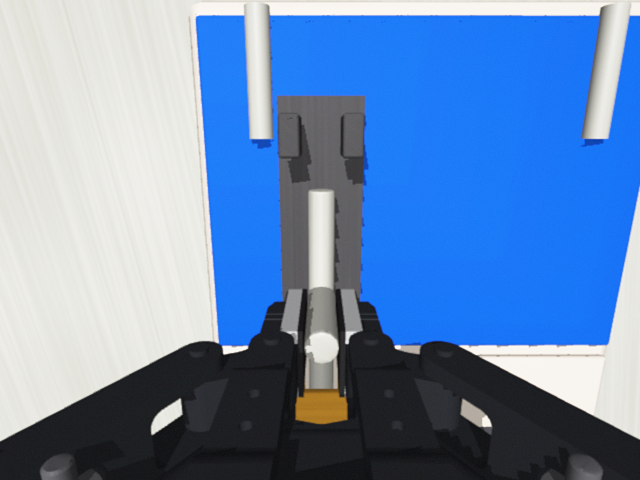

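```bash
python3 - <<'E' 2>&1 | grep -v UserW
from plant import *
from b import *
gripper_to(0,70)
o=observe();p=o["eef_pos"];print(p,o["ft_force"])
f=move_l(p-by*.014,feed=.03,max_force=28);o=observe();print(f,((o["eef_pos"]-p)@by).round(4),o["ft_force"],o["opening"],o["time_s"])
snap("wrist","w4")
E
```

```text
[0.55880495 0.1423021  0.10202745] [-3.13111887 -0.20733122  2.95471868]
True 0.0 [2.09267547 3.46470521 1.45966575] 0.009968181966568823 6.7583
```

View pics/w4.png

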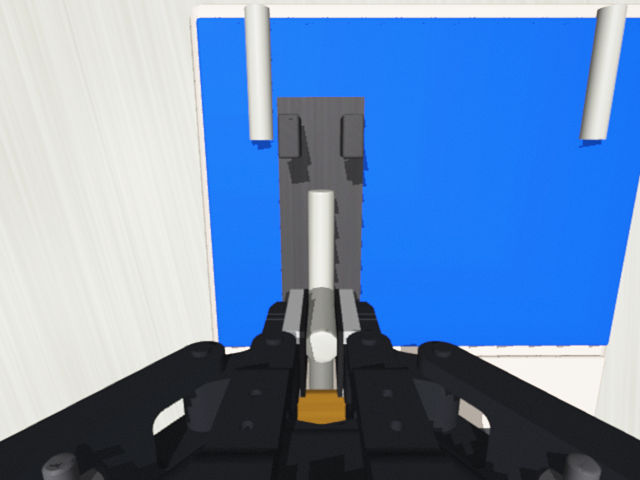

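The arm stalls at 28 N with no travel, after about 35 mm. To rule out the fingertips touching the keeper, I'll regrip higher, push again, then look.

```bash
python3 - <<'E' 2>&1 | grep -v UserW
from plant import *
from b import *
gripper_to(.03,60)
p=observe()["eef_pos"]
move_l([p[0],p[1],.110],feed=.1)
gripper_to(0,60)
o=observe();p=o["eef_pos"];print(p,o["ft_force"])
f=move_l(p-by*.014,feed=.03,max_force=25);o=observe();print(f,((o["eef_pos"]-p)@by).round(4),((o["eef_pos"][:2]-knob[:2])@by[:2]).round(4),o["ft_force"],o["opening"],o["time_s"])
gripper_to(.045)
p=o["eef_pos"];move_l([p[0],p[1],.16],feed=.2)
movep([.54,.13,.30],down);hold(.1)
print(observe()["time_s"]);snap("wrist","w5")
im=load("w5")[0];cv2.imwrite("pics/w5z.png",cv2.resize(im[40:340,230:530],None,fx=2,fy=2,interpolation=2)[:,:,::-1])
E
```

```text
[0.55854965 0.14155669 0.11052606] [ 3.6698172  -0.37340538  1.30628408]
True -0.0 -0.0353 [2.1736306  4.34419641 1.53139245] 0.009453778444606691 8.0083
9.5667
```

View pics/w5z.png

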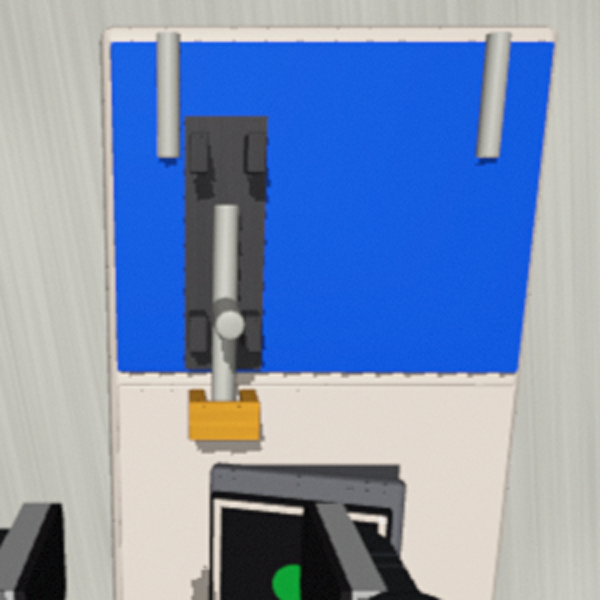

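The bolt rod sits inside the brass keeper at (224,415), so it is at its stop. Next is the tag nearest the base, at about (0.47,-0.31).

```bash
python3 - <<'E' 2>&1 | grep -v UserW
from plant import *
from b import *
movep([.47,-.31,.24],rpy([0,0,-1],[0,1,0]));hold(.15)
o=observe();print(o["time_s"],o["q"].round(2));snap("wrist","w6")
im,d,K,T=load("w6")
m=orange(im)
c,_=cv2.findContours(m,0,2)
for k in c:
    if cv2.contourArea(k)<100:continue
    r=cv2.minAreaRect(onz(K,T,k[:,0,:],.006)[:,:2].astype(np.float32));print(np.round(r[0],4),np.round(r[1],4),r[2])
uv,P=cloud(K,T,d);k=(P[:,2]>.040)&(P[:,2]<.055)&(np.hypot(P[:,0]-.47,P[:,1]+.31)<.06)
r=cv2.minAreaRect(P[k][:,:2].astype(np.float32));print("fin",k.sum(),np.round(r[0],4),np.round(r[1],4),r[2],P[k].mean(0),np.median(P[k][:,2]))
E
```

```text
11.9417 [-0.72  0.07  1.68  0.    1.39 -2.29]
[ 0.6197 -0.1512] [0.0288 0.0351] 10.641119956970215
[ 0.5901 -0.2923] [0.069  0.0486] 14.907456398010254
[ 0.4705 -0.3066] [0.0487 0.0686] 85.78500366210938
[ 0.3938 -0.528 ] [0.0482 0.0684] 25.374961853027344
fin 588 [ 0.4713 -0.3061] [0.012 0.036] 85.89089965820312 [ 0.47048192 -0.3061261   0.04723186] 0.047328790396936854
```

View pics/w6.png

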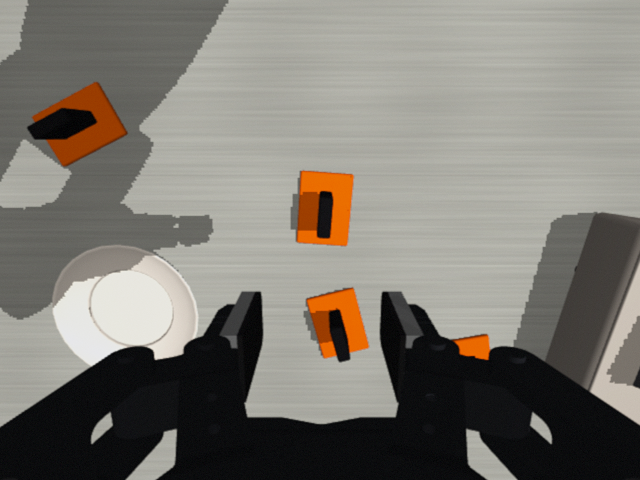

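The wrist view shows the target tag at (325,208), flanked by other tags and the saucer. Position (0.4709,-0.3063), fin along -4.1°. Now I grasp it.

```bash
python3 - <<'E' 2>&1 | grep -v UserW
from plant import *
from b import *
t=np.array([.4711,-.3063,0]);b=np.radians(85.9);rot=rpy([0,0,-1],[np.cos(b),np.sin(b),0])
gripper_to(.05,60)
movep(t+[0,0,.10],rot)
print(move_l(t+[0,0,.0115],feed=.1,max_force=15));o=observe();print(o["eef_pos"],o["ft_force"])
gripper_to(0,60);o=observe();print("grasp",o["opening"],o["eef_pos"],o["ft_force"],o["time_s"])
np.savez("grasp.npz",p=o["eef_pos"],r=o["tcp_rot"])
p=o["eef_pos"];move_l([p[0],p[1],.20],feed=.2);hold(.1);o=observe();print(o["opening"],o["ft_force"],o["time_s"])
snap("wrist","w7");snap("side","si7")
im=load("si7")[0];cv2.imwrite("pics/si7z.png",cv2.resize(im[180:380,280:480],None,fx=3,fy=3,interpolation=2)[:,:,::-1])
E
```

```text
False
[ 0.47167115 -0.30678979  0.01225389] [-0.20573898  1.05079667  0.5244969 ]
grasp 0.010862012464174908 [ 0.47162915 -0.30672356  0.01220731] [-0.32906164 -0.65861998  2.68664562] 14.2917
0.011070766928945248 [ 0.43392256 -0.39356386 -0.77672766] 15.4833
```

View pics/w7.png

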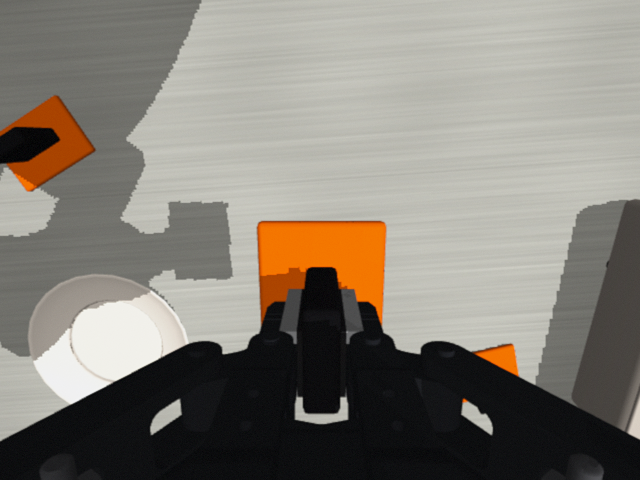

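View pics/si7z.png

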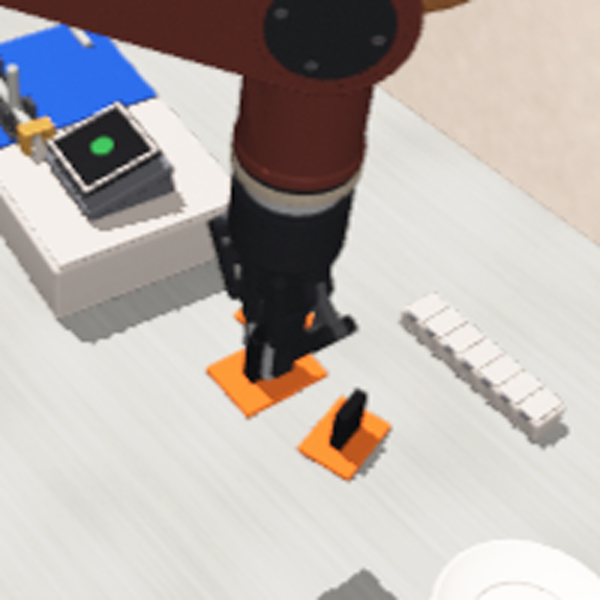

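The tag is held squarely: the plate spans columns 258–386 with its near edge at row 222. I'll measure it in the tool frame and refine the pad pose.

```bash
python3 - <<'E' 2>&1 | grep -v UserW
from plant import *
from b import *
o=observe();p=o["eef_pos"];Rt=R.from_euler('xyz',o["tcp_rot"]).as_matrix();print(Rt.round(4).tolist())
im,d,K,T=load("w7")
m=orange(im);m[:215]=0;m[335:]=0;m[:,:250]=0;m[:,395:]=0
e=cv2.erode(m,np.ones((5,5)))
uv,P=cloud(K,T,d*(e>0));L=(P-p)@Rt
A=np.c_[L[:,1:],np.ones(len(L))];s,res,_,_=np.linalg.lstsq(A,L[:,0],rcond=None);print("plate top x=ay+bz+c",s.round(4),len(L))
xt=p@[0,0,0]+.0122-.006
v,u=np.nonzero(m);
o_,r=ray(K,T,np.c_[u,v]);N=Rt[:,0];pl=p+N*xt;q=o_+r*(((pl-o_)@N)/(r@N))[:,None];l=(q-p)@Rt
print("y range",l[:,1].min(),l[:,1].max(),"z near edge",l[:,2].min())
# side & scene corners of pad from side0 : refit normal using side and scene depth
for n,(cu,cv) in {"side0":(314,229),"scene0":(327,241),"si7":(314,229)}.items():
    im,d,K,T=load(n);uv,P=cloud(K,T,d);q=P-dot
    k=(np.abs(q[:,:2]@bx[:2])<.033)&(np.abs(q[:,:2]@by[:2])<.033)&(np.abs(q[:,2])<.02);q=P[k];c=q.mean(0);V=np.linalg.svd(q-c)[2][2];V*=np.sign(V[2])
    print(n,k.sum(),V.round(4),"tilt",np.arccos(V[2]).round(4),"z at dot",(c[2]-((dot-c)[:2]@V[:2])/V[2]).round(4))
E
```

```text
[[-0.002, 0.0715, 0.9974], [0.0017, 0.9974, -0.0715], [-1.0, 0.0015, -0.0021]]
plate top x=ay+bz+c [-0.0009 -0.0001  0.0071] 7483
y range -0.023920312652832267 0.02456990255012764 z near edge -0.03606980729749119
side0 476 [-0.242  -0.0154  0.9701] tilt 0.245 z at dot 0.1144
scene0 346 [-0.1434  0.0784  0.9866] tilt 0.1642 z at dot 0.1124
si7 474 [-0.249  -0.0327  0.9679] tilt 0.2539 z at dot 0.1143
```

```bash
python3 - <<'E' 2>&1 | grep -v UserW
from plant import *
from b import *
p=dot+bx*.12;p[2]=.28
movep(p,rpy([0,0,-1],by));hold(.2);o=observe();print(o["time_s"],o["q"].round(2),o["ft_force"]);snap("wrist","w8")
E
```

```text
17.2167 [-0.12  0.35  1.28 -0.    1.51 -1.53] [ 0.20642747  0.4318102  -0.16378498]
```

View pics/w8.png

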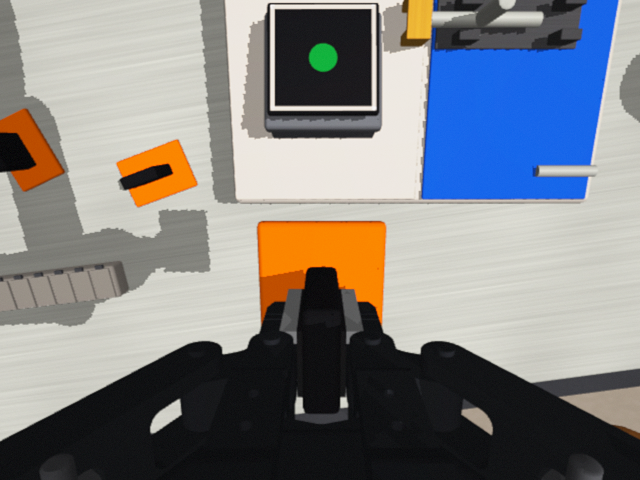

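The pad is fully visible: border from (268,3) to (378,112), dot at (323,57), bolt still in the keeper at (430,18).

Run:
```python
from b import *
im,d,K,T=load("w8")
def fit(P):
    for _ in range(3):
        c=P.mean(0);V=np.linalg.svd(P-c)[2][2];V*=np.sign(V[2]);e=(P-c)@V;P=P[np.abs(e)<max(2.5*e.std(),3e-4)]
    return V,c,e.std()
M=np.zeros(d.shape,bool);M[10:106,276:371]=1
uv,P=cloud(K,T,d*M);n,c,s=fit(P);print("pad",n.round(4),np.arccos(n[2]).round(4),np.degrees(np.arctan2(n[1],n[0])),s)
M=np.zeros(d.shape,bool);M[140:195,245:415]=1;M[20:190,435:560]|=blue(im)[20:190,435:560]>0
uv,P2=cloud(K,T,d*M);n2,c2,s2=fit(P2);print("box top",n2.round(4),c2.round(4),s2)
g=green(im);y,x=np.nonzero(g);o,r=ray(K,T,[x.mean(),y.mean()]);D=o+r[0]*((c-o)@n/(r[0]@n));print("dot",D.round(4))
# black square inside border
bl=((im.max(2)<60)|(g>0)).astype(np.uint8);bl[:,:262]=0;bl[:,382:]=0;bl[118:]=0
k,_=cv2.findContours(bl,0,2);k=max(k,key=lambda q:cv2.boundingRect(q)[2] if cv2.pointPolygonTest(q,(323,57),False)>=0 else 0)
rr=cv2.boundingRect(k);print(rr)
o,r=ray(K,T,k[:,0,:]);q=o+r*(((c-o)@n)/(r@n))[:,None]
px=np.cross(by,n);px/=np.linalg.norm(px);L=np.c_[(q-D)@px,(q-D)@np.cross(n,px)].astype(np.float32);print("black sq rel dot",cv2.minAreaRect(L))
```

```text
<stdin>:1: UserWarning: Gimbal lock detected. Setting third angle to zero since it is not possible to uniquely determine all angles.
bash:   847 Killed                     python3 - <<'E'
from b import *
im,d,K,T=load("w8")
def fit(P):
    for _ in range(3):
        c=P.mean(0);V=np.linalg.svd(P-c)[2][2];V*=np.sign(V[2]);e=(P-c)@V;P=P[np.abs(e)<max(2.5*e.std(),3e-4)]
    return V,c,e.std()
M=np.zeros(d.shape,bool);M[10:106,276:371]=1
uv,P=cloud(K,T,d*M);n,c,s=fit(P);print("pad",n.round(4),np.arccos(n[2]).round(4),np.degrees(np.arctan2(n[1],n[0])),s)
M=np.zeros(d.shape,bool);M[140:195,245:415]=1;M[20:190,435:560]|=blue(im)[20:190,435:560]>0
uv,P2=cloud(K,T,d*M);n2,c2,s2=fit(P2);print("box top",n2.round(4),c2.round(4),s2)
g=green(im);y,x=np.nonzero(g);o,r=ray(K,T,[x.mean(),y.mean()]);D=o+r[0]*((c-o)@n/(r[0]@n));print("dot",D.round(4))
# black square inside border
bl=((im.max(2)<60)|(g>0)).astype(np.uint8);bl[:,:262]=0;bl[:,382:]=0;bl[118:]=0
k,_=cv2.findContours(bl,0,2);k=max(k,key=lambda q:cv2.boundingRect(q)[2] if cv2.pointPolygonTest(q,(323,57),False)>=0 else 0)
rr=cv2.boundingRect(k);print(rr)
o,r=ray(K,T,k[:,0,:]);q=o+r*(((c-o)@n)/(r@n))[:,None]
px=np.cross(by,n);px/=np.linalg.norm(px);L=np.c_[(q-D)@px,(q-D)@np.cross(n,px)].astype(np.float32);print("black sq rel dot",cv2.minAreaRect(L))
E
```

SVD ran out of memory because it built the full U matrix, so I'll fit with the covariance instead.

```bash
cat > pf.py <<'E'
from b import *
def fit(P):
    for _ in range(3):
        c=P.mean(0);V=np.linalg.eigh(np.cov((P-c).T))[1][:,0];V=V*np.sign(V[2]);e=(P-c)@V;s=e.std();P=P[np.abs(e)<max(2.5*s,3e-4)]
    return V,c,s
E
python3 - <<'E' 2>&1 | grep -v UserW
from pf import *
im,d,K,T=load("w8")
M=np.zeros(d.shape,bool);M[10:106,276:371]=1
uv,P=cloud(K,T,d*M);n,c,s=fit(P);print("pad",n.round(4),np.arccos(n[2]).round(4),np.degrees(np.arctan2(n[1],n[0])),s)
M=np.zeros(d.shape,bool);M[140:195,245:415]=1;M[20:190,435:560]|=blue(im)[20:190,435:560]>0
uv,P2=cloud(K,T,d*M);n2,c2,s2=fit(P2);print("box top",n2.round(4),c2.round(4),s2)
g=green(im);y,x=np.nonzero(g);o,r=ray(K,T,[x.mean(),y.mean()]);D=o+r[0]*((c-o)@n/(r[0]@n));print("dot",D.round(4))
bl=((im.max(2)<60)|(g>0)).astype(np.uint8);bl[:,:262]=0;bl[:,382:]=0;bl[118:]=0
k,_=cv2.findContours(bl,0,2);k=max(k,key=lambda q:cv2.boundingRect(q)[2] if cv2.pointPolygonTest(q,(323,57),False)>=0 else 0)
print(cv2.boundingRect(k))
o,r=ray(K,T,k[:,0,:]);q=o+r*(((c-o)@n)/(r@n))[:,None]
px=np.cross(by,n);px/=np.linalg.norm(px);L=np.c_[(q-D)@px,(q-D)@np.cross(n,px)].astype(np.float32);print("black sq rel dot",cv2.minAreaRect(L))
E
```

```text
from b import *
pad [-0.2585  0.0406  0.9652] 0.2648 171.07151049608146 0.0006645816635095366
box top [6.e-04 1.e-04 1.e+00] [0.6391 0.1063 0.0696] 0.0007232947037674652
dot [0.5704 0.0188 0.1138]
(275, 10, 96, 95)
black sq rel dot ((-1.0877847671508789e-05, -0.00012314319610595703), (0.06737497448921204, 0.06672221422195435), 89.88706970214844)
```

```bash
cat > pad.py <<'E'
from pf import *
n=np.array([-.2585,.0402,.9652]);n/=np.linalg.norm(n)
D=np.array([.5709,.0188,.1140]);rot=rpy(-n,by);px=np.cross(by,n);px/=np.linalg.norm(px)
def tcp(h):return D+n*(.0122+h)+px*.001
E
python3 - <<'E' 2>&1 | grep -v UserW
from plant import *
from pad import *
print(inverse_kinematics(tcp(0),rot))
movep(tcp(.12),rot);move_l(tcp(.02),feed=.12);hold(.3)
o=observe();f0=o["ft_force"]@n;print(o["time_s"],f0,o["opening"])
F0=[]
for h in (.010,.006,.004,.003,.002,.001,0,-.001,-.002):
    move_l(tcp(h),feed=.03);hold(.12);o=observe();e=o["eef_pos"]-tcp(0)
    print(h,(e@n).round(4),(e@px).round(4),(e@by).round(4),"F",(o["ft_force"]@n-f0).round(2),o["ft_force"].round(2),o["torque"].round(2))
    if o["ft_force"]@n-f0>1.5:break
np.save("f0.npy",f0);print(o["time_s"])
snap("side","si9");snap("scene","s9");snap("wrist","w9")
for k,(a_,b_,c_,d_) in {"si9":(150,310,240,420),"s9":(180,320,250,430)}.items():
    im=load(k)[0];cv2.imwrite(f"pics/{k}z.png",cv2.resize(im[a_:b_,c_:d_],None,fx=4,fy=4,interpolation=2)[:,:,::-1])
E
```

```text
from b import *
[-9.58849584e-02  3.85691129e-04  1.99713838e+00 -1.98105215e-02
  8.79915068e-01 -1.50382047e+00]
19.2667 -0.5570731566472301 0.011444667719948941
0.01 0.01 0.0001 0.0 F 0.37 [ 0.2   0.12 -0.15] [0.03 0.11 0.01]
0.006 0.006 -0.0 -0.0 F -0.19 [-0.96 -1.63 -0.96] [0.01 0.19 0.01]
0.004 0.004 -0.0 0.0 F -0.36 [ 1.12 -0.23 -0.64] [-0.02  0.11  0.03]
0.003 0.003 -0.0 -0.0 F -0.59 [ 0.93 -0.88 -0.9 ] [0.   0.12 0.01]
0.002 0.002 -0.0 -0.0 F -0.27 [-0.25  0.54 -0.94] [0.05 0.21 0.01]
0.001 0.001 -0.0 0.0 F 0.03 [-0.2  -0.38 -0.58] [-0.03  0.21 -0.03]
0 0.0 0.0 0.0 F 0.48 [-0.48  0.35 -0.22] [ 0.05  0.17 -0.04]
-0.001 -0.0009 0.0001 0.0 F 0.97 [-0.31 -0.24  0.35] [ 0.03  0.08 -0.  ]
-0.002 -0.0019 0.0002 0.0 F 0.55 [-0.44  0.03 -0.12] [ 0.06  0.08 -0.06]
22.8333
```

```bash
python3 -c "
import cv2,numpy as np
a=cv2.imread('pics/si9z.png');b=cv2.imread('pics/s9z.png');print(a.shape,b.shape)"
```

```text
(640, 720, 3) (560, 720, 3)
```

View pics/w9.png

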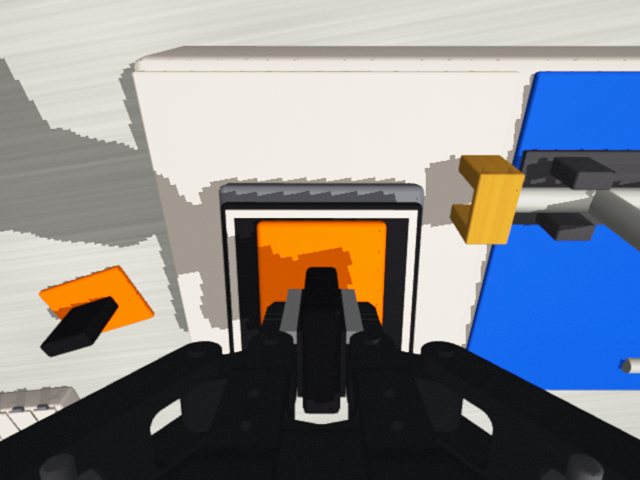

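View pics/si9z.png

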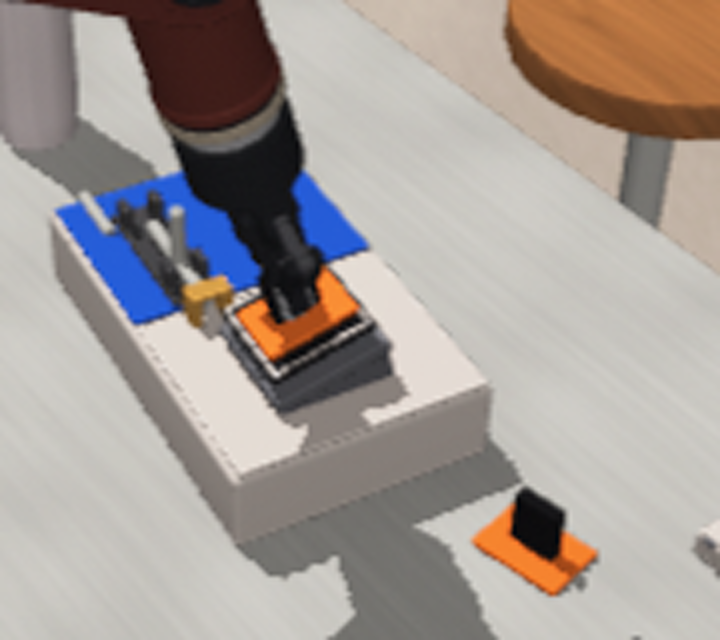

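```bash
python3 - <<'E' 2>&1 | grep -v UserW
from plant import *
from pad import *
f0=np.load("f0.npy")
def F():
    v=[]
    for _ in range(12): hold(.02);v.append(observe()["ft_force"]@n)
    return np.mean(v),np.std(v)/12**.5
for h in (-.002,-.003,-.004):
    move_l(tcp(h),feed=.03);hold(.1);o=observe();e=o["eef_pos"]-tcp(0);print(h,(e@n).round(4),np.round(F(),2))
print(observe()["time_s"])
E
```

```text
from b import *
-0.002 -0.0019 [0.95 0.19]
-0.003 -0.0029 [1.89 0.16]
-0.004 -0.0039 [2.5  0.12]
24.6333
```

The wrist view shows the plate at columns 258–386, centred between the white borders, with its near edge at row 222 just inside the border at row 210. The bolt is still in the keeper. I'll add 0.5 mm, then check centring and pad sink by ray casting.

```bash
python3 - <<'E' 2>&1 | grep -v UserW
from plant import *
from pad import *
move_l(tcp(-.0045),feed=.03);hold(.2)
v=[]
for _ in range(15): hold(.02);v.append(observe()["ft_force"]@n)
o=observe();p=o["eef_pos"];print("F",np.mean(v),o["opening"],o["time_s"])
snap("wrist","w10")
Rt=R.from_euler('xyz',o["tcp_rot"]).as_matrix();N=Rt[:,0]
im,d,K,T=load("w10")
def cast(uv,x):
    o_,r=ray(K,T,uv);q=o_+r*(((p+N*x-o_)@N)/(r@N))[:,None];return (q-p)@Rt
m=orange(im);m[:212]=0;m[335:]=0;m[:,:250]=0;m[:,395:]=0
y,x=np.nonzero(m);l=cast(np.c_[x,y],.0062);print("tag y",l[:,1].min(),l[:,1].max(),"near z",l[:,2].min())
g=im.min(2)
for r in(235,250,265,280): # border both sides
    row=g[r];w=[c for c in range(224,256) if row[c]>140];w2=[c for c in range(388,424) if row[c]>140]
    if w and w2: L=cast([[w[0],r],[w[-1],r],[w2[0],r],[w2[-1],r]],.0122);print(r,w[0],w[-1],w2[0],w2[-1],L[:,1].round(4),"mid outer",(L[0,1]+L[3,1])/2,"inner",(L[1,1]+L[2,1])/2)
for c in(270,320,370):
    col=g[:,c];w=[r for r in range(203,222) if col[r]>140 ]
    if w: L=cast([[c,w[0]],[c,w[-1]]],.0122);print(c,w[0],w[-1],L[:,2].round(4))
# pad plane / tag plane in world
M=np.zeros(d.shape,bool);M[212:216,240:405]=1;M[225:320,240:254]=1;M[225:320,390:403]=1
uv,P=cloud(K,T,d*M);nn,c,s=fit(P);print("pad n",nn.round(4),"disp of pad along n from rest",((c-np.array([.5704,.0188,.1138]))@n).round(4),s,"angle to tool",np.degrees(np.arccos(-nn@N)))
E
```

```text
from b import *
F 3.143823110192657 0.011385752298798018 25.3333
tag y -0.02467224227848428 0.024762972835050412 near z -0.03566185849289205
235 228 233 408 423 [-0.0371 -0.0351  0.0346  0.0406] mid outer 0.0017409622052593603 inner -0.0002492133256517849
250 229 234 407 423 [-0.0371 -0.035   0.0345  0.041 ] mid outer 0.0019582366405174884 inner -0.00025314962070194236
265 230 235 406 423 [-0.037  -0.035   0.0345  0.0414] mid outer 0.0021799561977004014 inner -0.0002571664613279963
280 231 236 405 423 [-0.037  -0.0349  0.0344  0.0418] mid outer 0.0024062586978036288 inner -0.00026126634530431597
270 210 217 [-0.0388 -0.036 ]
320 210 217 [-0.0388 -0.036 ]
370 210 217 [-0.0388 -0.036 ]
pad n [-0.2499  0.0391  0.9675] disp of pad along n from rest -0.0044 0.0005682634167567251 angle to tool 0.5209836680740445
```

View pics/w10.png

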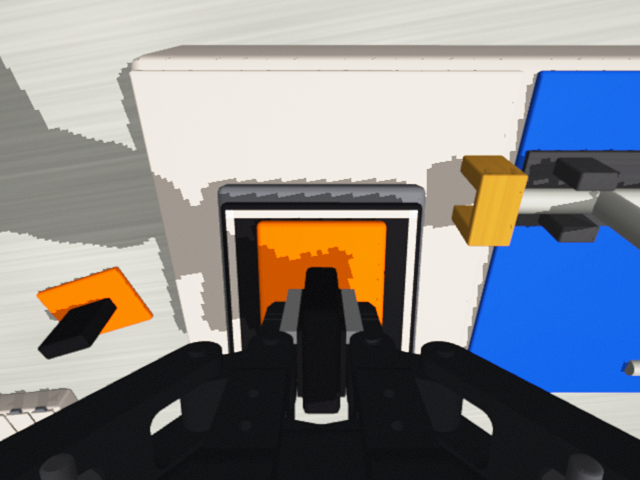

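Run:
```python
from plant import *
o=observe();print(o["time_s"],o["opening"],o["ft_force"]);job_done()
```

```text
25.3833 0.011590591221945865 [0.44652835 0.25970563 3.33480418]
the job is handed in; nothing more can be done
```

The medicine box is locked, and the tag is held pressed on the reader pad. I handed the job in at 25.4 s of the 59 s allowed; no verdict is reported.

- **Bolt:** I gripped the knob and slid the bolt about 35 mm until it stopped hard. Repeat pushes at 28 N, and at 25 N with a higher grip, gave no further travel. The wrist images show the rod inside the brass keeper. The slide was 10 mm short of the full 45 mm, so I take it that the bolt started about 10 mm forward. I did not measure its start.
- **Tag:** I picked up the tag nearest the base by its fin, and it sat square in the gripper.
- **Press:** The tag is centred on the pad to within about 1 mm. By depth image the pad has sunk 4.4 mm from its resting position. The force, about 3.7 N, suggests 4.6 mm, so the total travel is about 5.5 mm of the 12 mm.
- **Disagreements:**
  - The last pad plane fit was 0.5° off the tool's direction, from thin strips of noisy depth.
  - The scene and side cameras put the pad about 1–2 mm from where the wrist camera did, so I aimed between them.
  - The scene camera's pad tilt (0.16 rad) disagreed with the wrist's 0.265. I used the wrist's value, which two views agreed on.
- **Not re-measured:** I did not measure the reader's tilt or the bystanders' positions again at the end. The arm did not approach any bystander and only pressed on the pad lightly.

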